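Eject a buff stick and thread it out of its compartment

TASK

Push the orange spring slide on top of the clear unit all the way to its stop, so that the wooden end of the emery stick is pushed out into the open well. Take the stick by that end, tilt it and draw it out diagonally through the opening without forcing it against the acrylic, and finish still holding it in the gripper, still and with its whole length higher than the top of the unit. Leave the dish, case holder, tweezer and screwdriver where they are.

Things in the scene. Friction and masses are not known exactly. Their poses are not given: they have to be found in the camera images.
- unit: clear acrylic unit with white edging, fixed to the bench, 122 (its x) by 270 (its y) by 146 mm high. Origin: centre of its underside. Its -x face, with two tilt-out drawers low down (perhaps ajar, up to 30 mm proud), looks roughly to the robot. Above the drawers a stick lies along y in a compartment, covered from the -y end up to y = +44 mm, open-topped from there to y = +129 mm
- opening (a point): centre of the opening in the unit's top, 110 mm (x) by 85 mm (y), 146 mm above the bench; axes as the unit's. Below it is an access well with its floor at z 71 mm. The cover and the 6 mm end wall (+y) reach z 146 mm; the well's two long side walls are cut down to z 118 mm for the fingers. The 150 mm stick can leave only upwards through this opening
- cover_edge (a point): middle of the lower edge of the cover where the opening begins (unit's y = +44 mm, z = 142 mm); the cover is 4 mm thick. The bed that the stick lies on is at z 100 mm, 42 mm below this point, and ends here too; guide ribs 10 mm high and 22 mm apart stand on it, beside the stick
- ejector (a joint): travel of the orange spring slide, m: 0 at rest, 0.060 at its stop, growing as it is pushed along the unit's +y. The spring resists with 1.2 N at rest, 3.6 N at the stop, and brings it back when let go. Under the cover its pusher drives the stick along; at the stop the stick's wooden end stands about 50 mm out past the cover's edge, in the well
- ejector_thumb (a point): centre of the slide's orange thumb piece, 24 (x) by 22 (y) by 14 mm high (z 148 to 162 mm), just above the cover; moves with the slide, axes as the unit's. Push its -y face; at rest that face is 4 mm short of the unit's -y end, beyond which is free space
- stick_center (a point): centre of the emery buff stick: straight wooden bar 16 mm wide (its x), 150 long (its y), 10 thick (its z), about 25 g, black but for 46 mm of bare pale wood at its +y end. It starts flat on the bed (centre at z 105 mm) under the cover, its y along the unit's y, its wooden end 4 to 8 mm short of the opening
- stick_head (a point): middle of the stick's wooden end face (+y end), 75 mm from its centre
- stick_tail (a point): middle of the stick's black end face (-y end), 75 mm from its centre
- dish: white ceramic ring dish, 90 mm across, 22 mm high, loose on the bench off the unit's +y end; origin under its centre. To be left alone
- case_holder: red aluminium watch case holder, 60 mm across, 31 mm high, loose on the bench in front of the unit; origin under its centre. To be left alone
- tweezer: steel tweezer, 130 mm long along its x, 8 mm high, loose on the bench in front of the unit; origin under its middle. To be left alone
- screwdriver: black screwdriver, 140 mm long along its x, loose on the bench off the unit's -y end. To be left alone

How it is judged:
By the outcome, as a careful person would: the job done as asked, in the order asked, and still so for the second after the job is handed in, while the arm keeps its last pose, push and grip.
It also fails if it takes over 51 s, if anything falls off the work surface, if the arm or the gripper's body presses on something with over 40 N, if the wrist force passes 120 N, or if a joint passes its speed limit or range.

ROBOT

A 7-joint arm with a two-finger parallel gripper is mounted at the origin on the work surface. World frame = base frame: x ahead of the robot, y to its left, z up, the work surface at z = 0. Lengths are in m, angles in degrees, forces in N, time in s.
With the tool pointing down it reaches from about 0.425 to 0.95 m from the base axis. Payload 16.7 kg.
Tool frame: the origin (TCP) lies between the finger pads; the fingertips stand 14 mm ahead of it and the grasp point (between the pads) lies 5 mm behind it; z points along the fingers, y is the line along which they close (so a half turn about z gives the same grasp; the last joint's range is limited). The gripper opens to 94 mm and grips with 3 to 60 N. Pads are 16 mm wide; open, the fingers measure 119 mm over their backs; the gripper's body (75 mm by 177 mm) begins 78 mm behind the grasp point.
Start: joints at [63.856, 24.414, 4.234, 92.017, -1.954, 63.644, -3.845], TCP at [0.204, -0.643, 0.219] pointing down, gripper open.
Joint ranges: [-163.25, 163.25], [-28.42, 122.38], [-70.27, 78.77], [12.13, 141.07], [-58.53, 238.53], [9.26, 117.41], [-156.51, 156.51]. Speed limits (degrees/s): [108.29, 108.29, 136.94, 136.94, 172.46, 172.46, 172.46].

INTERFACE

Orientations are given as [roll, pitch, yaw] about the fixed x, y, z axes, in that order (R = Rz(yaw) Ry(pitch) Rx(roll)).
In Python, from cell import env gives the robot as it stands.
- The arm moves only by the tool carry_out, never from a script. Its argument "targets" is a list that holds one entry, the list of rows, each a list of 5 numbers: the finger opening in mm, from 0 to 94, then the shift along the world's x, y, z in mm, then the turn about the world's z in rad. A call has exactly 5 rows; each row is the pose to reach, as a shift and turn from the pose commanded when the call began; what a row does not reach only later rows make up. A row lasts 1/12 s, in which the tool goes at most 41.7 mm and 7.16 degrees, less where a joint would pass 70% of its speed; a pose out of reach is approached as far as the arm can. A call with a gripper value outside its range is refused whole. The fingers move at their own pace and stop on an object; "grip_force" is the grip in N (left out, the last holds). Time passes only in rows, so rows that repeat a pose let the fingers close, or fill a call up. It gives the time, the measured TCP pose, the force, the opening and the grip force at its end, in the units of the state.
- env.get_state(): the state, without advancing time (a new reading comes with each control period).
- env.get_image(name): name is "side" or "top"; returns the picture (420x560x3 uint8, red, green, blue); there is no depth.
- env.get_calibration(name): a dict with "fx", "fy", "cx", "cy" (pixels), "dist" ([k1, k2, p1, p2, k3] as OpenCV has them; the pictures are not rectified), "cam_to_world" (4x4, takes a point from camera to world coordinates). Camera axes: x right, y down, z forward; pixel columns grow to the right and rows downward; lengths in m; the calibration is good to about 2 mm. A picture is of the moment at which its call begins. get_calibration takes no time and is no camera call.
- env.hand_in(): hands the job in; it is judged then, once.
The state is a dict: "time_s": time; "qpos": joint angles; "qvel": joint speeds; "joint_efforts": joint torques, N m; "eef_pos": TCP position; "tool_rot": TCP orientation; "wrist_force": force on the tool from outside, world axes, zero at the start; "torque": the same for the moment, N m; "width": finger opening in m; "grip_force": force on a finger pad.
Only numpy, scipy, OpenCV 4.12 (cv2) and the standard library are available. Lean on these libraries where they do the work, as an engineer would, in place of code of your own. Each camera call takes 0.05 s, during which the arm holds its last target. There are 200 camera calls.

## Working session

There is one attempt and no reset: what is moved stays moved. The work goes in short steps, Python scripts to look and compute and a tool call to move; the robot and the scene stay as the last step left them, time stands still between calls to the robot, and variables do not carry over. Pictures are saved under pics/ and viewed, at most 13 in all, crops included, and the job is handed in when it is done.

Besides the shell and the picture viewer there is one more tool, called after ">>>" as name(argument=value, ...) on one line, values as JSON. carry_out: Moves the arm, as the interface text tells. Its arguments: {"type":"object","properties":{"targets":{"type":"array"},"grip_force":{"type":"number"}},"required":["targets"]}

```bash
ls; mkdir -p pics; python3 - <<'E'
from cell import env
import cv2
for n in("side","top"):
    cv2.imwrite(f"pics/{n}0.png",env.get_image(n)[:,:,::-1]); print(env.get_calibration(n))
print(env.get_state())
E
```

```text
pics
{'fx': 484.8901913314704, 'fy': 484.8901913314704, 'cx': 277.9419260562826, 'cy': 213.72458787177666, 'dist': array([0.05248785, 0.        , 0.        , 0.        , 0.        ]), 'cam_to_world': array([[-0.88858821, -0.24574012,  0.38732774,  0.19023043],
       [-0.45852334,  0.49966216, -0.73491093,  0.68270659],
       [-0.01293592, -0.830632  , -0.55667149,  0.62207996],
       [ 0.        ,  0.        ,  0.        ,  1.        ]])}
{'fx': 436.6604536167575, 'fy': 436.6604536167575, 'cx': 279.94929100072625, 'cy': 208.34911748111003, 'dist': array([-0.08204642,  0.        ,  0.        ,  0.        ,  0.        ]), 'cam_to_world': array([[-0.01876143, -0.98940255,  0.14398128,  0.43471404],
       [-0.99980286,  0.01950163,  0.0037313 , -0.00624388],
       [-0.00649963, -0.14388289, -0.98957338,  0.93221864],
       [ 0.        ,  0.        ,  0.        ,  1.        ]])}
{'time_s': 0.1, 'qpos': array([63.85729538, 24.44529417,  4.23154626, 92.04743774, -1.95433767,
       63.64580455, -3.84399395]), 'qvel': array([-0.04133586,  0.02308741, -0.06857865, -0.0475909 , -0.00088426,
       -0.07217694,  0.03286647]), 'joint_efforts': array([ 7.55069254e-03, -9.37470317e+01,  3.67616348e+00, -4.55041480e+01,
       -4.86907689e-02,  1.67979399e-02,  5.87551358e-05]), 'eef_pos': array([ 0.20370142, -0.64312621,  0.21886344]), 'tool_rot': array([-1.79933739e+02,  4.10447196e-03,  1.75754310e+01]), 'wrist_force': array([ 0.23036485, -0.51718281, -0.53560573]), 'torque': array([ 0.0017217 ,  0.00691005, -0.01880775]), 'grip_force': 0.0, 'width': 0.09406234762118776}
```

View pics/top0.png

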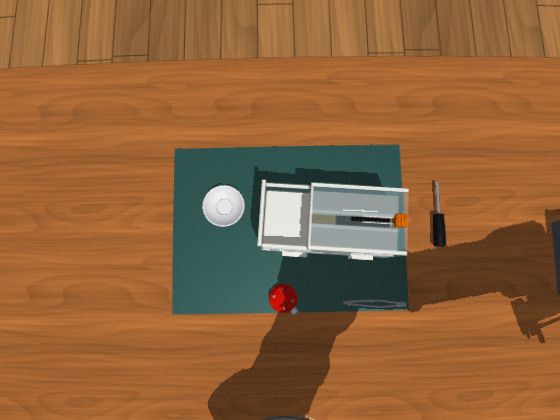

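View pics/side0.png

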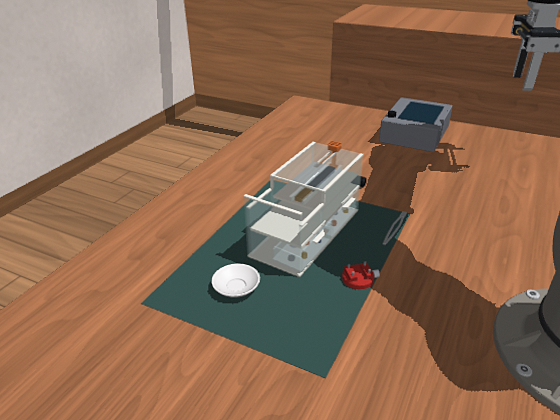

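The top view shows the unit with the opening to the left (columns 260–310, which is +y), the orange thumb at about (400,220), and the stick with its pale end at columns 312–336. The dish is off the left end and the screwdriver off the right. The side view shows the same layout, with the arm well clear. Next I'll measure the thumb and the unit's axis.

```bash
cat > h.py <<'E'
from cell import env
import numpy as np, cv2
def ray(n,px):
    c=env.get_calibration(n);K=np.array([[c['fx'],0,c['cx']],[0,c['fy'],c['cy']],[0,0,1]])
    u=cv2.undistortPoints(np.array(px,float).reshape(-1,1,2),K,c['dist'])[:,0]
    M=c['cam_to_world'];return M[:3,3],np.c_[u,np.ones(len(u))]@M[:3,:3].T
def onz(n,px,z):
    o,d=ray(n,px);return o+d*((z-o[2])/d[:,2])[:,None]
def proj(n,P):
    c=env.get_calibration(n);K=np.array([[c['fx'],0,c['cx']],[0,c['fy'],c['cy']],[0,0,1]])
    W=np.linalg.inv(c['cam_to_world']);return cv2.projectPoints(np.array(P,float).reshape(-1,1,3),cv2.Rodrigues(W[:3,:3])[0],W[:3,3],K,c['dist'])[0][:,0]
def two(a,b):
    (o1,d1),(o2,d2)=[(o,d[0]/np.linalg.norm(d[0])) for o,d in (ray('top',a),ray('side',b))]
    s=np.linalg.lstsq(np.c_[d1,-d2],o2-o1,rcond=None)[0]
    p,q=o1+s[0]*d1,o2+s[1]*d2;return (p+q)/2,np.linalg.norm(p-q)
def orange(n,im):
    h=cv2.cvtColor(im,cv2.COLOR_RGB2HSV)
    m=cv2.inRange(h,(8,200,120),(18,255,255))
    k,l,st,ce=cv2.connectedComponentsWithStats(m)
    return [(st[i].tolist(),ce[i].round(1).tolist()) for i in range(1,k) if st[i,4]>25]
E
python3 - <<'E'
from h import *
for n in('side','top'):
    im=env.get_image(n); print(n,orange(n,im))
    x,y,w,h=(190,140,260,160) if n=='top' else (220,120,170,170)
    f=4 if n=='side' else 3
    s=cv2.resize(im[y:y+h,x:x+w,::-1],None,fx=3,fy=3,interpolation=cv2.INTER_CUBIC); cv2.imwrite(f'pics/{n}1.png',s)
E
```

```text
side []
top [([396, 214, 12, 13, 153], [401.4, 220.0])]
```

View pics/top1.png

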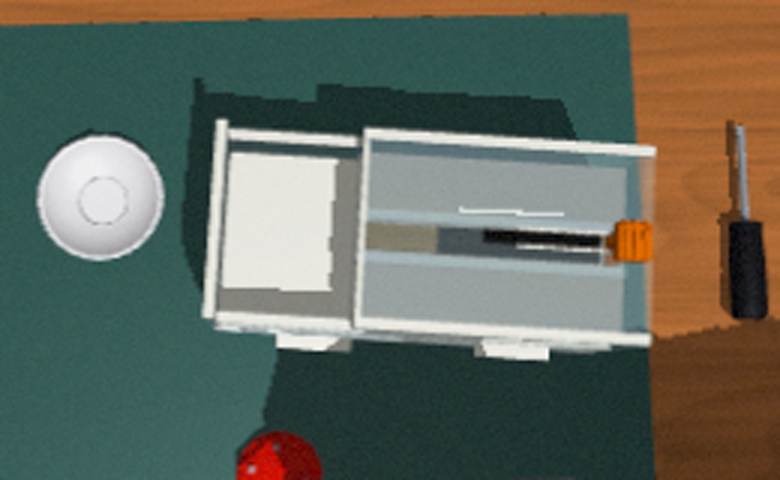

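The crop shows the rim corners at full-image (262,180), (259,247), (408.7,189) and (407,254.7). The cover edge runs (310.7,182.7)–(308.3,249.3), and the thumb is at about (400.5,220).

```bash
python3 - <<'E'
from h import *
P=onz('top',[(262.3,180),(259.3,246.7),(408.7,189.3),(407,254.7),(310.7,182.7),(308.3,249.3)],.146)
print(P.round(4))
T=onz('top',[(401.4,220.5)],.158);print('thumb',T)
a=(P[0]+P[1])/2;b=(P[2]+P[3])/2;d=a-b;print('len',np.linalg.norm(d),'dir',np.degrees(np.arctan2(d[1],d[0])))
for i,j in((0,2),(1,3),(1,0),(3,2),(5,4)):
    d=P[i]-P[j];print(np.linalg.norm(d),np.degrees(np.arctan2(d[1],d[0])))
# stick pale/black axis
print(onz('top',[(190+365/3,140+237/3),(190+436/3,140+239/3),(190+600/3,140+241/3)],.11))
E
```

```text
[[ 0.6024  0.0282  0.146 ]
 [ 0.4802  0.0352  0.146 ]
 [ 0.5799 -0.241   0.146 ]
 [ 0.4602 -0.2307  0.146 ]
 [ 0.5956 -0.0606  0.146 ]
 [ 0.4738 -0.0528  0.146 ]]
thumb [[ 0.5210607  -0.22061587  0.158     ]]
len 0.2683317457278133 dir 85.45788260908209
0.27007471139390193 85.21573898658151
0.26659363529738167 85.70318806810748
0.1224471605464479 176.72716413063284
0.1201368005759012 175.09125167574143
0.12202409716381728 176.3305490969253
[[ 0.53275646 -0.06288951  0.11      ]
 [ 0.53058745 -0.10776528  0.11      ]
 [ 0.52718787 -0.21201474  0.11      ]]
```

>>> carry_out(targets=[[[0,21,24,0,0.08],[0,42,49,0,0.16],[0,63,73,0,0.24],[0,84,98,0,0.32],[0,105,122,0,0.4]]], grip_force=5)

```text
time_s: 0.62
eef_pos: [0.3095, -0.52, 0.2194]
tool_rot: [-180.0, 0.0, 40.7]
wrist_force: [0.5, -1.3, -0.6]
width: 0.0643
grip_force: 0.0
```

>>> carry_out(targets=[[[0,21,24,0,0.08],[0,42,49,0,0.16],[0,63,73,0,0.24],[0,84,98,0,0.32],[0,105,122,0,0.4]]])

```text
time_s: 1.03
eef_pos: [0.4146, -0.398, 0.2195]
tool_rot: [-180.0, 0.0, 63.6]
wrist_force: [1.5, -0.4, 0.7]
width: 0.0309
grip_force: 0.0
```

>>> carry_out(targets=[[[0,21,24,0,0.08],[0,42,49,0,0.16],[0,63,73,0,0.24],[0,84,98,0,0.32],[0,104,122,0,0.389]]])

```text
time_s: 1.45
eef_pos: [0.5187, -0.276, 0.2195]
tool_rot: [-180.0, -0.0, 85.9]
wrist_force: [0.2, -0.2, 0.0]
width: 0.001
grip_force: 0.0
```

>>> carry_out(targets=[[[0,0,0,-27,0],[0,0,0,-53,0],[0,0,10,-53,0],[0,1,20,-53,0],[0,2,30,-53,0]]])

```text
time_s: 1.87
eef_pos: [0.5202, -0.2465, 0.1676]
tool_rot: [180.0, 0.0, 85.7]
wrist_force: [0.8, 0.4, -0.2]
width: 0.0005
grip_force: 0.0
```

```bash
python3 - <<'E'
from h import *
s=env.get_state();print(s['eef_pos'],s['wrist_force'])
im=env.get_image('top');print(orange('top',im))
c=np.hstack([cv2.resize(im[140:300,240:430],(570,480)),]);cv2.imwrite('pics/t2.png',c[:,:,::-1])
E
```

```text
[ 0.52018968 -0.24649248  0.16759343] [ 0.79386752  0.36143863 -0.24706144]
[([396, 214, 11, 13, 119], [401.5, 219.9])]
```

View pics/t2.png

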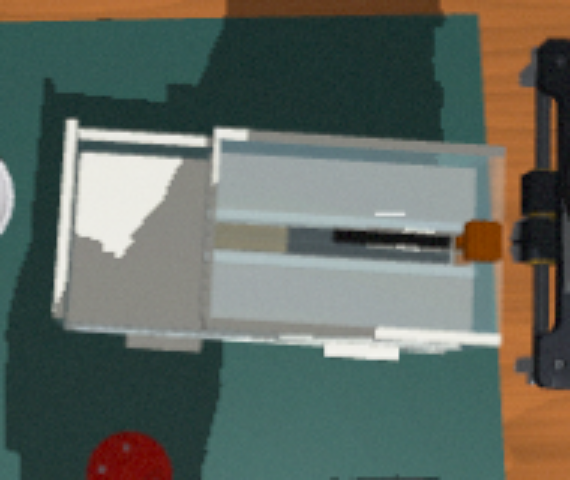

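The fingers sit just behind the thumb (480,240 in the crop) and line up with it, so I'll push.

>>> carry_out(targets=[[[0,1,9,0,0],[0,1,18,0,0],[0,2,27,0,0],[0,3,36,0,0],[0,3,45,0,0]]])

```text
time_s: 2.33
eef_pos: [0.5233, -0.2018, 0.1669]
tool_rot: [179.9, 0.0, 85.7]
wrist_force: [2.2, -3.5, 1.2]
width: 0.0004
grip_force: 1.7
```

>>> carry_out(targets=[[[0,0,4,0,0],[0,1,8,0,0],[0,1,12,0,0],[0,1,15,0,0],[0,1,17,0,0]]])

```text
time_s: 2.75
eef_pos: [0.5241, -0.1853, 0.1665]
tool_rot: [180.0, 0.0, 85.7]
wrist_force: [2.8, -4.9, 0.9]
width: 0.0004
grip_force: 1.9
```

```bash
python3 - <<'E'
from h import *
s=env.get_state();print(s['eef_pos'],s['wrist_force'])
im=env.get_image('top');print(orange('top',im))
E
```

```text
[ 0.52407766 -0.18530903  0.16649443] [ 2.76145254 -4.92059364  0.85157381]
[([365, 212, 9, 13, 107], [369.3, 217.9])]
```

>>> carry_out(targets=[[[0,0,1,0,0],[0,0,2,0,0],[0,0,3,0,0],[0,0,3,0,0],[0,0,3,0,0]]])

```text
time_s: 3.22
eef_pos: [0.5238, -0.1825, 0.1664]
tool_rot: [-180.0, -0.0, 85.7]
wrist_force: [2.8, -3.4, 0.8]
width: 0.0004
grip_force: 1.7
```

>>> carry_out(targets=[[[0,0,1,0,0],[0,0,2,0,0],[0,0,2,0,0],[0,0,2,0,0],[0,0,2,0,0]]])

```text
time_s: 3.63
eef_pos: [0.5239, -0.1807, 0.1665]
tool_rot: [180.0, 0.0, 85.7]
wrist_force: [3.0, -3.8, 0.7]
width: 0.0002
grip_force: 2.3
```

>>> carry_out(targets=[[[0,0,1,0,0],[0,0,2,0,0],[0,0,2,0,0],[0,0,2,0,0],[0,0,2,0,0]]])

```text
time_s: 4.05
eef_pos: [0.5238, -0.1802, 0.1665]
tool_rot: [180.0, 0.1, 85.6]
wrist_force: [3.5, -11.9, -1.3]
width: 0.0004
grip_force: 6.2
```

>>> carry_out(targets=[[[0,0,1,0,0],[0,0,1,0,0],[0,0,1,0,0],[0,0,1,0,0],[0,0,1,0,0]]])

```text
time_s: 4.47
eef_pos: [0.5238, -0.18, 0.1665]
tool_rot: [180.0, 0.1, 85.6]
wrist_force: [3.9, -17.0, -3.1]
width: 0.0005
grip_force: 8.1
```

The slide is at its stop: the force rose from about 4 N to 17 N with no further travel. I'll back off under control and check the stick.

>>> carry_out(targets=[[[0,0,-9,0,0],[0,-1,-24,0,0],[0,-3,-40,0,0],[0,-4,-56,0,0],[0,-6,-74,0,0]]])

```text
time_s: 4.88
eef_pos: [0.5174, -0.2512, 0.1662]
tool_rot: [-179.9, -0.1, 85.7]
wrist_force: [0.6, -0.0, 0.4]
width: 0.0004
grip_force: 0.0
```

>>> carry_out(targets=[[[0,0,-8,5,0],[10,0,-10,25,0],[20,0,-10,55,0],[30,0,-10,60,0],[40,0,-10,60,0]]])

```text
time_s: 5.3
eef_pos: [0.5188, -0.261, 0.2286]
tool_rot: [179.8, 0.0, 85.7]
wrist_force: [0.4, -0.1, -0.4]
width: 0.0235
grip_force: 0.0
```

```bash
python3 - <<'E'
from h import *
s=env.get_state();print(s['eef_pos'],s['wrist_force'])
im=env.get_image('top');print(orange('top',im))
a=cv2.resize(im[160:270,240:430],(760,440),interpolation=cv2.INTER_CUBIC);cv2.imwrite('pics/t3.png',a[:,:,::-1])
E
```

```text
[ 0.51878168 -0.26104995  0.22859436] [ 0.44062703 -0.09752421 -0.4102595 ]
[([396, 214, 11, 13, 109], [401.6, 219.9])]
```

View pics/t3.png

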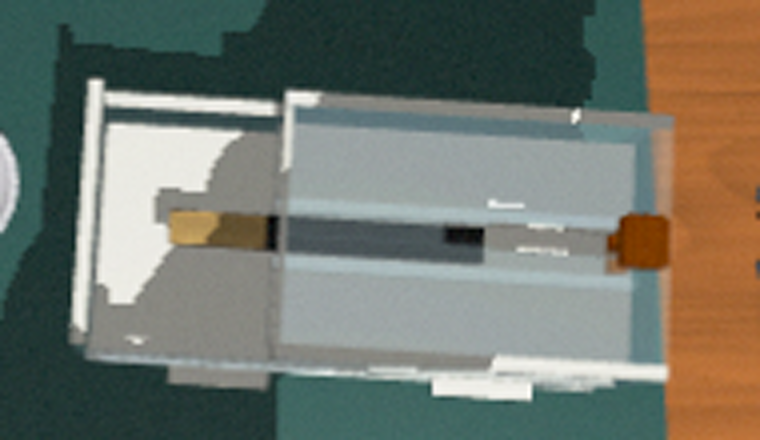

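The stick's pale wooden end now shows in the well, at crop (168–265, 229), and the slide has returned to rest.

```bash
python3 - <<'E'
from h import *
P=onz('top',[(240+168/4,160+228/4),(240+265/4,160+231/4),(240+484/4,160+246/4)],.11);print(P.round(4))
c=np.array([.5307,-.102]);t=np.radians(85.6);uy=np.array([np.cos(t),np.sin(t)]);ux=np.array([uy[1],-uy[0]])
for p in P:print((p[:2]-c)@ux,(p[:2]-c)@uy)
E
```

```text
[[ 0.5377 -0.0067  0.11  ]
 [ 0.5353 -0.0527  0.11  ]
 [ 0.5261 -0.1565  0.11  ]]
-0.0003448007259702257 0.09553244194411975
0.000849587876465226 0.04952809720164667
-0.0004090861572454359 -0.05464824978783305
```

>>> carry_out(targets=[[[44,3,40,0,0],[44,6,80,0,0],[44,9,120,0,0],[44,12,160,0,0],[44,15,200,0,0]]])

```text
time_s: 5.77
eef_pos: [0.5317, -0.0592, 0.2253]
tool_rot: [-179.9, -0.0, 85.7]
wrist_force: [0.6, -0.0, -0.2]
width: 0.0439
grip_force: 0.0
```

>>> carry_out(targets=[[[44,2,20,0,0],[44,3,38,0,0],[44,3,38,-20,0],[44,3,38,-40,0],[44,3,38,-40,0]]])

```text
time_s: 6.18
eef_pos: [0.5332, -0.0228, 0.1824]
tool_rot: [-179.6, -0.0, 85.8]
wrist_force: [-0.9, -0.3, 0.4]
width: 0.044
grip_force: 0.0
```

```bash
python3 - <<'E'
from h import *
s=env.get_state();print(s['eef_pos'],s['tool_rot'],s['width'])
im=env.get_image('side')
a=cv2.resize(im[120:290,220:390],(595,595),interpolation=cv2.INTER_CUBIC);cv2.imwrite('pics/s4.png',a[:,:,::-1])
E
```

```text
[ 0.53321129 -0.02279966  0.18236385] [-1.79639441e+02 -5.87979172e-03  8.57796984e+01] 0.04398320552583657
```

View pics/s4.png

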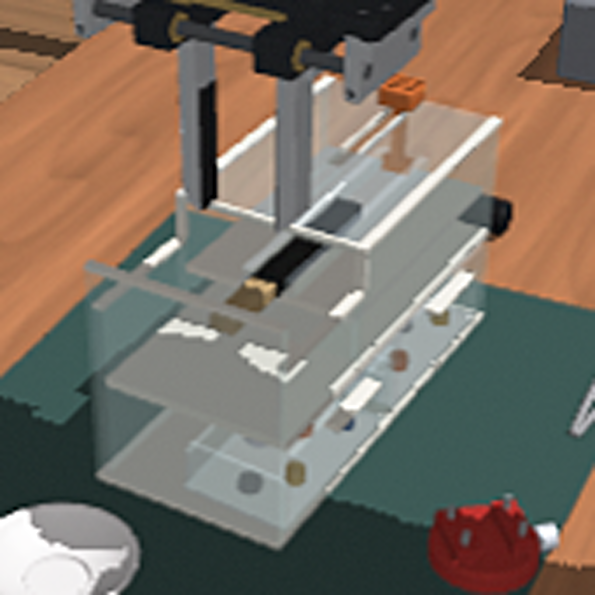

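The open fingers are above the wooden end (crop 255,290) and inside the opening. I'll shift +3 mm in x, descend and grip lightly.

>>> carry_out(targets=[[[44,3,0,-20,0],[44,3,0,-40,0],[44,3,0,-60,0],[44,3,0,-76,0],[44,3,0,-82,0]]])

```text
time_s: 6.65
eef_pos: [0.5379, -0.0236, 0.103]
tool_rot: [-179.9, -0.0, 85.7]
wrist_force: [-0.7, -0.3, 0.6]
width: 0.0437
grip_force: 0.0
```

>>> carry_out(targets=[[[40,0,0,0,0],[30,0,0,0,0],[20,0,0,0,0],[8,0,0,0,0],[8,0,0,0,0]]], grip_force=3)

```text
time_s: 7.07
eef_pos: [0.5393, -0.0235, 0.1053]
tool_rot: [179.9, 0.0, 85.7]
wrist_force: [0.2, -0.6, 0.5]
width: 0.0166
grip_force: 0.1
```

>>> carry_out(targets=[[[8,0,0,0,0],[8,0,0,0,0],[8,0,0,0,0],[8,0,0,0,0],[8,0,0,0,0]]])

```text
time_s: 7.48
eef_pos: [0.539, -0.0234, 0.1046]
tool_rot: [180.0, -0.0, 85.7]
wrist_force: [-0.3, 0.3, 1.6]
width: 0.0162
grip_force: 3.0
```

>>> carry_out(targets=[[[8,0,0,5,0],[8,0,0,10,0],[8,0,0,15,0],[8,0,0,20,0],[8,0,0,20,0]]])

```text
time_s: 7.9
eef_pos: [0.5394, -0.0235, 0.1257]
tool_rot: [179.9, 0.0, 85.7]
wrist_force: [0.5, 0.5, -0.3]
width: 0.016
grip_force: 3.0
```

```bash
python3 - <<'E'
from h import *
s=env.get_state();print(s['eef_pos'],s['wrist_force'],s['torque'],s['width'])
im=env.get_image('side')
a=cv2.resize(im[130:250,250:380],(650,600),interpolation=cv2.INTER_CUBIC);cv2.imwrite('pics/s5.png',a[:,:,::-1])
E
```

```text
[ 0.5393885  -0.02346852  0.12573497] [ 0.50360753  0.48828889 -0.28278849] [-0.00147847 -0.05408584  0.0281169 ] 0.0159747013403647
```

View pics/s5.png

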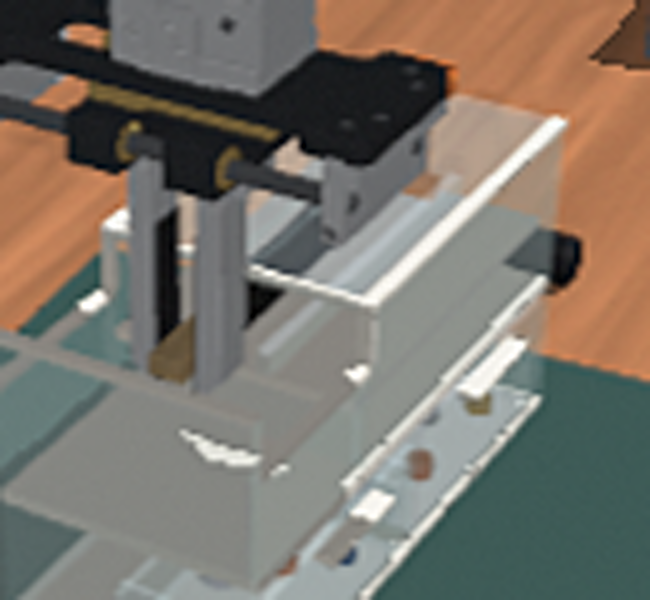

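```bash
python3 - <<'E'
from h import *
c=np.array([.532,-.102]);t=np.radians(85.6);uy=np.array([np.cos(t),np.sin(t)]);
for y in(-.0545,-.02,.02):
  for z in(.11,.13): print(y,z,((proj('side',[[*(c+y*uy),z]])[0]-[250,130])*5).round())
E
```

```text
-0.0545 0.11 [354. 238.]
-0.0545 0.13 [356. 197.]
-0.02 0.11 [316. 274.]
-0.02 0.13 [317. 231.]
0.02 0.11 [269. 317.]
0.02 0.13 [270. 274.]
```

>>> carry_out(targets=[[[8,0,0,4,0],[8,0,0,7,0],[8,0,0,10,0],[8,0,0,10,0],[8,0,0,10,0]]])

```text
time_s: 8.37
eef_pos: [0.5389, -0.0235, 0.1346]
tool_rot: [180.0, -0.0, 85.7]
wrist_force: [0.1, 0.7, -0.9]
width: 0.0156
grip_force: 3.0
```

>>> carry_out(targets=[[[8,0,0,2,0],[8,0,0,4,0],[8,0,0,6,0],[8,0,0,6,0],[8,0,0,6,0]]])

```text
time_s: 8.78
eef_pos: [0.5389, -0.0235, 0.1406]
tool_rot: [180.0, -0.0, 85.7]
wrist_force: [0.4, 0.4, -0.8]
width: 0.0161
grip_force: 3.0
```

```bash
python3 - <<'E'
from h import *
s=env.get_state();print(s['eef_pos'],s['wrist_force'],s['torque'],s['width'])
im=env.get_image('side')
a=cv2.resize(im[130:250,250:380],(520,480),interpolation=cv2.INTER_CUBIC);
b=cv2.resize(env.get_image('top')[190:250,270:410],(560,240)[:2],interpolation=cv2.INTER_CUBIC)[:, :280]
cv2.imwrite('pics/s6.png',np.hstack([a,np.vstack([b,b*0])])[:,:,::-1])
E
```

```text
[ 0.53890172 -0.02346793  0.14059026] [ 0.3660171   0.3929332  -0.81381478] [-0.04459521 -0.08433765  0.0044382 ] 0.016058063862120633
```

View pics/s6.png

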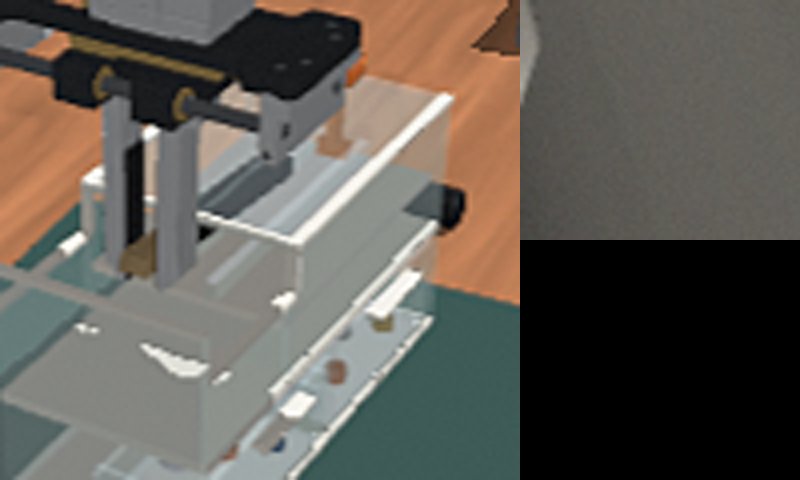

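The tail end shows under the cover at crop (288,165) and the head face at about (138,262). I'll intersect both with the stick's vertical plane.

```bash
cat >> h.py <<'E'
C=np.array([.532,-.102]);_t=np.radians(85.6);UY=np.array([np.cos(_t),np.sin(_t)]);UX=np.array([UY[1],-UY[0]])
def inplane(px,x=.001):
    o,d=ray('side',px);k=(x-(o[:2]-C)@UX)/(d[:,:2]@UX);P=o+d*k[:,None];return np.c_[(P[:,:2]-C)@UY,P[:,2]]
E
python3 - <<'E'
from h import *
print(inplane([(250+288/4,130+158/4),(250+288/4,130+175/4),(250+138/4,130+262/4),(250+200/4,130+205/4)]))
E
```

```text
[[-0.06018959  0.12659736]
 [-0.0610764   0.11591114]
 [ 0.09354624  0.14374804]
 [ 0.03464895  0.14520687]]
```

The stick pivots freely in the pads: tilt is about 8.5°, tail at z ≈ 121 mm and head at about 144 mm. I'll raise it a little and draw it along the diagonal.

>>> carry_out(targets=[[[8,0,0,3,0],[8,0,0,6.5,0],[8,0,4,8,0],[8,1,8,9.5,0],[8,1,11,11,0]]])

```text
time_s: 9.3
eef_pos: [0.5401, -0.0118, 0.1518]
tool_rot: [180.0, -0.0, 85.7]
wrist_force: [-0.4, 0.5, -0.8]
width: 0.0161
grip_force: 3.0
```

>>> carry_out(targets=[[[8,0,3.5,2,0],[8,0.5,7,4,0],[8,1,10,5.5,0],[8,1,14,9,0],[8,1.5,18,12.5,0]]])

```text
time_s: 9.72
eef_pos: [0.5413, 0.0059, 0.1642]
tool_rot: [-180.0, -0.0, 85.7]
wrist_force: [0.4, -0.4, -0.3]
width: 0.0155
grip_force: 3.0
```

```bash
python3 - <<'E'
from h import *
s=env.get_state();print(s['eef_pos'],s['wrist_force'],s['torque'],s['width'])
im=env.get_image('side')
a=cv2.resize(im[110:230,240:370],(650,600),interpolation=cv2.INTER_CUBIC);
cv2.imwrite('pics/s7.png',a[:,:,::-1])
E
```

```text
[0.54125241 0.00594601 0.16420157] [ 0.42677513 -0.37506119 -0.34265523] [-0.02167502 -0.06754668  0.05315794] 0.015544179901919948
```

View pics/s7.png

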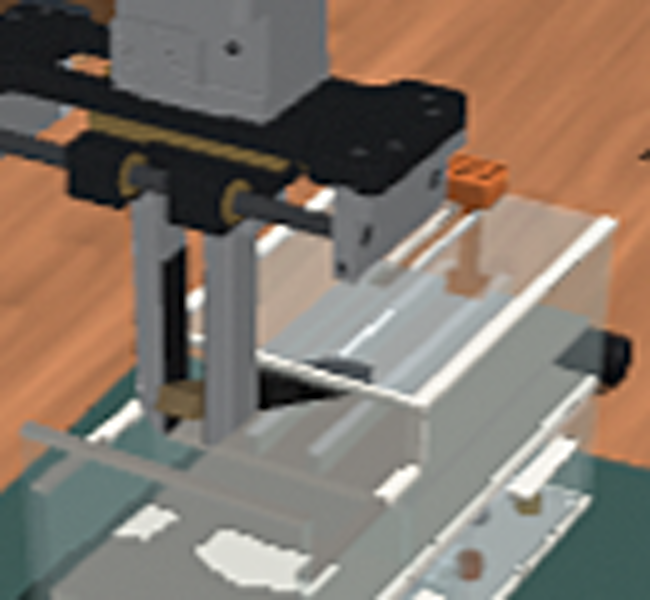

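The stick is tilted through the opening, head near crop (180,400), and the black part passes under the cover edge at about (360,370). Forces are under 1 N, so I'll keep going.

>>> carry_out(targets=[[[8,0,3.5,3,0],[8,0.5,7,5.5,0],[8,1,10.5,7.5,0],[8,1,14,9.5,0],[8,1.5,17,11,0]]])

```text
time_s: 10.18
eef_pos: [0.5428, 0.023, 0.1752]
tool_rot: [180.0, -0.0, 85.7]
wrist_force: [-0.1, 0.1, 0.2]
width: 0.016
grip_force: 3.0
```

>>> carry_out(targets=[[[8,0.5,5,3,0],[8,1,10,6,0],[8,1,15,9,0],[8,1.5,20,12,0],[8,2,25,15,0]]])

```text
time_s: 10.6
eef_pos: [0.5449, 0.0482, 0.1903]
tool_rot: [180.0, -0.0, 85.7]
wrist_force: [0.2, -0.2, -1.7]
width: 0.0158
grip_force: 3.0
```

>>> carry_out(targets=[[[8,0.5,5,3,0],[8,1,10,6,0],[8,1,15,9,0],[8,1.5,20,12,0],[8,2,25,15,0]]])

```text
time_s: 11.02
eef_pos: [0.5469, 0.0731, 0.2053]
tool_rot: [180.0, -0.0, 85.7]
wrist_force: [-0.3, -0.3, -0.1]
width: 0.0159
grip_force: 3.0
```

```bash
python3 - <<'E'
from h import *
s=env.get_state();print(s['eef_pos'],s['wrist_force'],s['torque'],s['width'])
im=env.get_image('side')
a=cv2.resize(im[90:230,220:380],(640,560),interpolation=cv2.INTER_CUBIC);
cv2.imwrite('pics/s8.png',a[:,:,::-1])
E
```

```text
[0.54686921 0.07306645 0.20530445] [-0.27723162 -0.31667066 -0.14321004] [-0.03710543 -0.07163252  0.02356649] 0.01593900263590802
```

View pics/s8.png

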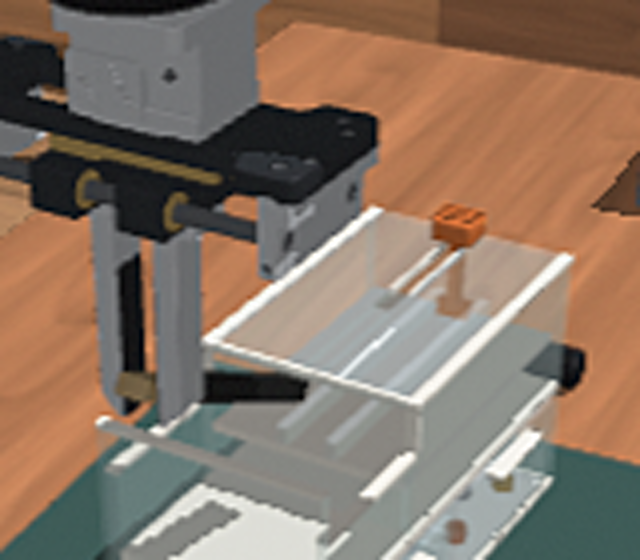

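The stick's tail (crop 305,388) is now just clear of the cover edge. I'll move a little further along the diagonal, firm the grip and raise it.

>>> carry_out(targets=[[[8,0.5,5,3,0],[8,1,10,6,0],[8,1,14,9,0],[8,1,14,15,0],[8,1,14,25,0]]])

```text
time_s: 11.48
eef_pos: [0.5474, 0.0867, 0.23]
tool_rot: [-179.9, 0.0, 85.7]
wrist_force: [0.0, -0.4, -0.4]
width: 0.0157
grip_force: 3.0
```

>>> carry_out(targets=[[[8,0,0,12,0],[8,0,0,28,0],[8,0,0,44,0],[8,0,0,58,0],[8,0,0,70,0]]], grip_force=8)

```text
time_s: 11.9
eef_pos: [0.5481, 0.0864, 0.3022]
tool_rot: [179.9, -0.0, 85.7]
wrist_force: [0.0, 0.3, -0.3]
width: 0.0161
grip_force: 8.0
```

>>> carry_out(targets=[[[8,0,0,6,0],[8,0,0,10,0],[8,0,0,10,0],[8,0,0,10,0],[8,0,0,10,0]]], grip_force=10)

```text
time_s: 12.32
eef_pos: [0.5475, 0.0864, 0.3092]
tool_rot: [-179.9, 0.0, 85.7]
wrist_force: [0.3, 0.1, 0.1]
width: 0.0162
grip_force: 10.0
```

>>> carry_out(targets=[[[8,0,0,0,0],[8,0,0,0,0],[8,0,0,0,0],[8,0,0,0,0],[8,0,0,0,0]]])

```text
time_s: 12.73
eef_pos: [0.5478, 0.0866, 0.3098]
tool_rot: [-180.0, -0.0, 85.7]
wrist_force: [0.4, -0.6, 0.2]
width: 0.0161
grip_force: 10.0
```

```bash
python3 - <<'E'
from h import *
s=env.get_state();print(s['eef_pos'],s['wrist_force'],s['qvel'],s['width'],s['grip_force'])
im=env.get_image('side')
a=cv2.resize(im[20:300,160:460],(600,560),interpolation=cv2.INTER_CUBIC);
cv2.imwrite('pics/s9.png',a[:,:,::-1])
E
```

```text
[0.54778319 0.08658419 0.30984933] [ 0.40389866 -0.55852044  0.17363342] [ 0.08649494 -0.03968145  0.10801052 -0.01001965  0.01040942  0.11383049
  0.00792336] 0.016148214258216005 9.999969899654388
```

View pics/s9.png

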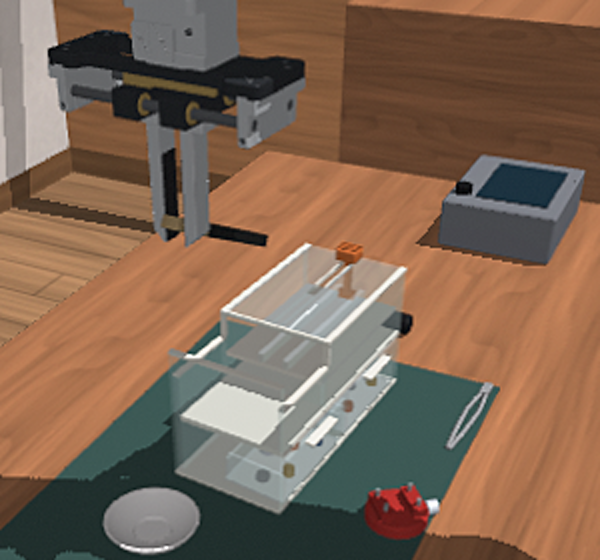

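The stick is held by its wooden end, with its tail (crop 265,240) at about z 0.25, well above the unit's top at 0.146. It is still, the slide is at rest, and the other objects haven't moved.

```bash
python3 -c "
from cell import env
print(env.hand_in())"
```

```text
the job is handed in; nothing more can be done
None
```

I pushed the slide to its stop and drew the stick out diagonally with wrist force under 2 N. The job is handed in at about 13 s, with the stick held still by its wooden end well above the unit and the loose items untouched.

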